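Put the microscope accessories back in their nests

TASK

Pack up the microscope accessories lying on the cork bench mat: put the eyepiece, the auxiliary lens, the camera and the slide case each into the nest of the tray whose recess is made for it, right way up and seated flat on the recess floor. Set each one down gently, never letting it drop, and leave the vial of seeds standing where it is.

Things in the scene. Friction and masses are not known exactly. Their poses are not given: they have to be found in the camera images.
- eyepiece: Spare microscope eyepiece standing upright, 54 mm tall: a bare steel barrel 30 mm in diameter and 24 mm high below, above it a black knurled body 38 mm in diameter (24 to 45 mm above the underside) that ends in a rubber eyecup with a lens in it. 0.10 kg. Origin at the centre of its underside, z up.
- lens: Screw-on auxiliary objective lens, a low wide black round mount 54 mm in diameter and 20 mm high, with a bare-metal thread ring 48 mm in diameter and 6 mm high on top (26 mm tall in all) and glass in the middle. 0.13 kg. Origin at the centre of its underside, z up.
- camera: Microscope camera: a grey upright block, 40 x 40 mm and 42 mm high, with a round steel mount 29 mm in diameter and 8 mm high on top. 0.12 kg. Origin at the centre of its underside, z up, x and y square to its sides.
- slidecase: White closed plastic slide case with a small paper label on top, lying flat: 88 mm (its x) by 34 mm (its y), 24 mm high. 0.08 kg. Origin at the centre of its underside, z up.
- nest_eyepiece: Nest for the eyepiece: a fixed light grey square (116 x 116 x 16 mm) with a small round recess, 44 mm in diameter, in its middle. Four such nests fill a black tray with steel side handles, two by two, tops and tray rim flush 20 mm above the table. Each recess is 8 mm deep, its dark flat floor 8 mm above the nest's underside. Origin at the centre of the underside (4 mm above the table), x and y along the sides.
- nest_lens: Nest for the auxiliary lens: like the eyepiece's nest, but with the large round recess, 68 mm in diameter, 8 mm deep (hold things more than 8 mm above their underside, so that the fingertips clear the rim). Origin at the centre of the square's underside.
- nest_camera: Nest for the camera: like the others, but with the square recess, 54 x 54 mm along the nest's x and y, 8 mm deep. Origin at the centre of the square's underside.
- nest_slidecase: Nest for the slide case: like the others, but with the long rectangular recess, 102 mm along the nest's x by 48 mm along its y, 8 mm deep. Origin at the centre of the square's underside.
- seed_vial: Corked glass vial of dark seeds, 22 mm in diameter and 50 mm tall, 0.04 kg, standing loose in the middle of the four accessories on the cork, 3 mm thick bench mat (0.27 x 0.25 m). To be left standing. Origin at the centre of its underside.
There are look-alikes about, which are no part of the job. What is meant by the slidecase is not purple, and is the larger of those in its own colour.

How it is judged:
By the outcome, as a careful person would: the job done as asked, in the order asked, and still so for the second after the job is handed in, with the robot touching nothing.
It also fails if it takes over 99 s, if anything falls off the work surface, if the arm or the gripper's body presses on something with over 40 N, if the wrist force passes 120 N, or if a joint passes its speed limit or range.

ROBOT

A 7-joint arm with a two-finger parallel gripper is mounted at the origin on the work surface. World frame = base frame: x ahead of the robot, y to its left, z up, the work surface at z = 0. Lengths are in m, angles in rad, forces in N, time in s.
With the tool pointing down it reaches from about 0.4 to 0.85 m from the base axis. Payload 10.4 kg.
Tool frame: the origin (TCP) lies between the finger pads; the fingertips stand 25 mm ahead of it and the grasp point (between the pads) lies 6 mm ahead of it; z points along the fingers, y is the direction in which the jaws open and shut (so a half turn about z gives the same grasp; the last joint's range is limited). The gripper opens to 87 mm and grips with 3 to 60 N. Pads are 19 mm wide; open, the fingers measure 117 mm over their backs; the gripper's body (75 mm by 190 mm) begins 51 mm behind the grasp point.
Start: joints at [1.09, 0.332, -0.065, 1.46, 0.022, 1.35, -0.088], TCP at [0.276, -0.561, 0.248] pointing down, gripper open.
Joint ranges: [-2.6, 2.6], [-0.5, 2.12], [-1.47, 1.34], [0.16, 2.42], [-1.27, 4.41], [0.06, 2.06], [-2.6, 2.6]. Speed limits (rad/s): [2.22, 2.22, 2.79, 2.79, 3.14, 3.14, 3.14].

INTERFACE

Orientations are given as a unit quaternion [w, x, y, z].
In Python, from plant import env, vision, sign_off gives the robot as it stands.
- The arm moves only by the tool send_rows, never from a script. Its argument "steps" is a list of rows, each an object with "slide": the shift along the tool's x, y, z in m, a list of three; "yaw": the turn about the tool's z in degrees. A call has 1 to 12 rows; each row shifts and turns the commanded pose from where the row before left it, along the tool's axes as they then stand; what a row does not reach is not made up. A row lasts 1/12 s, in which the tool goes at most 41.7 mm and 7.16 degrees, less where a joint would pass 70% of its speed; a pose out of reach is approached as far as the arm can. A call is refused whole if a number of a shift passes 0.0417 or a number of a turn 7.16, either way. A call with a gripper value outside its range is refused whole. "grip" is the opening, from 0 (shut) to 1 (fully open), set as the call begins (left out, the last holds). The fingers move at their own pace and stop on an object; "squeeze" is the grip in N (left out, the last holds). Time passes only in rows, so rows that do not move let the fingers close. It gives the time, the measured TCP pose, the force and the opening at its end, in the units of the state.
- env.sense(): the state, without advancing time (a new reading comes with each control period).
- vision.snapshot(name): name is "scene" or "top" or "wrist"; returns a dict with "pixels" (384x512x3 uint8, red, green, blue), "K" (3x3 intrinsics, pixels), "rvec" (rotation vector, rad) and "tvec" (3), from world to camera coordinates, as OpenCV has them. Camera axes: x right, y down, z forward; pixel columns grow to the right and rows downward; lengths in m; the calibration is good to about 2 mm. A picture is of the moment at which its call begins. There is no depth.
- sign_off(): hands the job in, once; it reports no verdict.
The state is a dict: "clock": time; "q": joint angles; "qvel": joint speeds; "effort": joint torques, N m; "tool_pos": TCP position; "tool_rot": TCP orientation; "ft_force": force on the tool from outside, world axes, zero at the start; "moment": the same for the moment, N m; "finger_gap": finger opening in m.
Only numpy, scipy, OpenCV 4.12 (cv2) and the standard library are available. Lean on these libraries where they do the work, as an engineer would, in place of code of your own. Each camera call takes 0.05 s, during which the arm holds its last target. There are 200 camera calls.

## Working session

There is one attempt and no reset: what is moved stays moved. The work goes in short steps, Python scripts to look and compute and a tool call to move; the robot and the scene stay as the last step left them, time stands still between calls to the robot, and variables do not carry over. Pictures are saved under pics/ and viewed, about 12 in all and at most 16, crops included, and the job is handed in when it is done.

Besides the shell and the picture viewer there is one more tool, called by a JSON object that holds its "name" and its "arguments". send_rows: Moves the arm, as the interface text tells. Its arguments: {"type":"object","properties":{"steps":{"type":"array"},"grip":{"type":"number"},"squeeze":{"type":"number"}},"required":["steps"]}

```bash
ls; mkdir -p pics; cat > h.py <<'E'
import numpy as np, cv2
from plant import env, vision
def snap(name, fn=None):
    s=vision.snapshot(name)
    if fn: cv2.imwrite('pics/'+fn, cv2.cvtColor(s['pixels'],cv2.COLOR_RGB2BGR))
    return s
def ray(s,uv,z):
    R=cv2.Rodrigues(np.array(s['rvec'],float))[0]; t=np.array(s['tvec'],float).ravel()
    c=-R.T@t; d=R.T@np.linalg.inv(s['K'])@np.array([uv[0],uv[1],1.])
    return c+d*(z-c[2])/d[2]
def proj(s,p):
    return cv2.projectPoints(np.array(p,float).reshape(-1,1,3),np.array(s['rvec'],float),np.array(s['tvec'],float),np.array(s['K'],float),None)[0].reshape(-1,2)
E
python3 - <<'E'
from h import *
a=snap('top','top0.png'); b=snap('scene','scene0.png')
for s in (a,b):
    R=cv2.Rodrigues(np.array(s['rvec'],float))[0]; print(-R.T@np.array(s['tvec']).ravel(), s['K'][0][0])
e=env.sense(); print({k:np.round(v,3).tolist() for k,v in e.items()})
E
```

```text
pics
[ 0.34837782 -0.02781102  1.30529716] 446.7850791658787
[0.97236417 0.42231079 0.88430928] 479.64342992999
{'clock': 0.1, 'q': [1.09, 0.333, -0.065, 1.461, 0.022, 1.35, -0.089], 'qvel': [0.0, 0.0, 0.0, -0.003, -0.001, 0.0, 0.001], 'effort': [0.001, -62.454, 0.025, -39.072, -0.061, 0.037, 0.0], 'tool_pos': [0.276, -0.56, 0.247], 'tool_rot': [-0.001, 0.974, 0.227, -0.0], 'ft_force': [0.73, -0.002, 0.481], 'moment': [-0.058, 0.052, 0.012], 'finger_gap': 0.087}
```

View pics/top0.png

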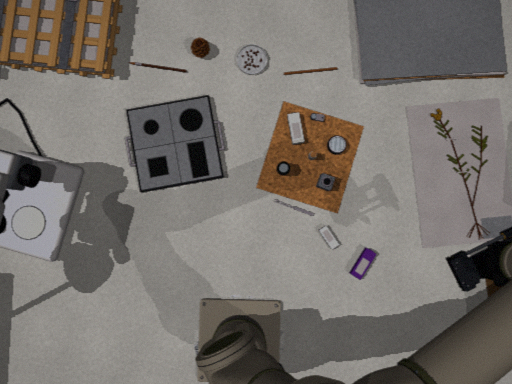

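View pics/scene0.png

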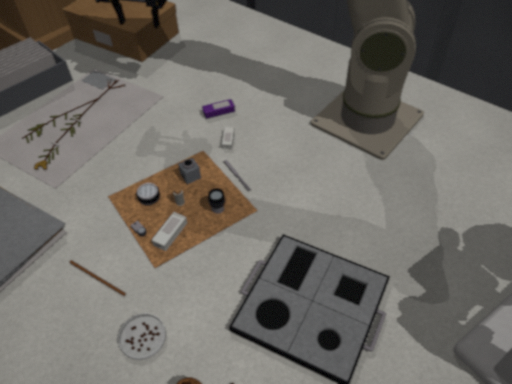

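```bash
python3 - <<'E'
from h import *
a=snap('top'); im=cv2.cvtColor(a['pixels'],cv2.COLOR_RGB2BGR)
cv2.imwrite('pics/crop0.png',cv2.resize(im[95:275,250:390],None,fx=4,fy=4,interpolation=cv2.INTER_CUBIC)[:600])
for n,uv,z in [('eye',(284,168),.05),('lens',(338,145),.029),('cam',(327,182),.045),('case',(296,127),.027),('vial',(315,155),.04),('nEye',(151,127),.012),('nLens',(191,120),.012),('nCam',(158,166),.012),('nCase',(198,159),.012),('small',(329,237),.02)]: print(n,ray(a,uv,z).round(3))
# recess masks: dark blobs in the tray
g=cv2.cvtColor(im,cv2.COLOR_BGR2GRAY)[90:195,120:230]
for thr in (35,50):
  n,l,st,c=cv2.connectedComponentsWithStats((g<thr).astype(np.uint8))
  print(thr,[(st[i].tolist(),(c[i]+[120,90]).round(1).tolist()) for i in range(1,n) if st[i][4]>80])
E
```

```text
eye [ 0.492 -0.113  0.05 ]
lens [ 0.565 -0.268  0.029]
cam [ 0.456 -0.236  0.045]
case [ 0.615 -0.146  0.027]
vial [ 0.533 -0.201  0.04 ]
nEye [0.607 0.276 0.012]
nLens [0.631 0.16  0.012]
nCam [0.493 0.251 0.012]
nCase [0.517 0.136 0.012]
small [ 0.3   -0.248  0.02 ]
35 [([60, 19, 23, 22, 393], [190.6, 119.6]), ([24, 30, 15, 14, 159], [150.7, 126.6]), ([67, 51, 22, 37, 541], [197.6, 159.1]), ([28, 67, 20, 20, 320], [157.6, 166.2]), ([20, 82, 84, 20, 148], [181.9, 183.3])]
50 [([7, 6, 97, 96, 558], [177.8, 147.8]), ([60, 19, 23, 22, 409], [190.8, 119.5]), ([24, 30, 15, 15, 176], [150.8, 126.7]), ([67, 51, 22, 37, 575], [197.7, 159.0]), ([27, 66, 22, 22, 347], [157.6, 166.3])]
```

View pics/crop0.png

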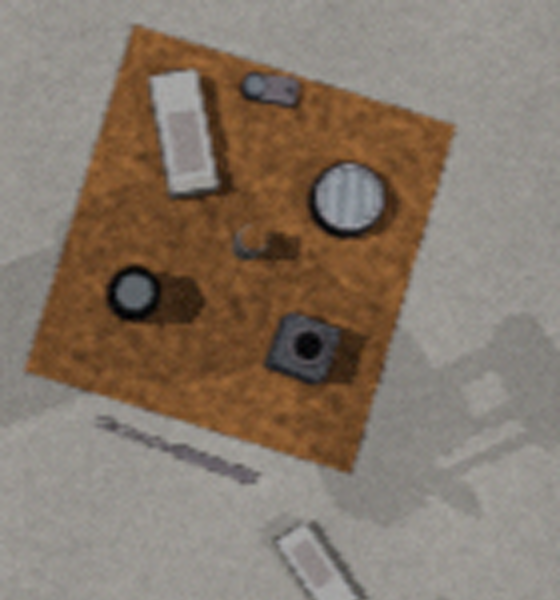

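```bash
cat >> h.py <<'E'
from scipy.spatial.transform import Rotation as Rot
def tool():
    e=env.sense(); w,x,y,z=e['tool_rot']; return np.array(e['tool_pos']),Rot.from_quat([x,y,z,w]).as_matrix()
def delta(target):
    "tool-frame shift to bring TCP to target"
    p,R=tool(); return (R.T@(np.array(target)-p))
def yawdeg():
    p,R=tool(); return np.degrees(np.arctan2(R[1,0],R[0,0]))
E
python3 - <<'E'
from h import *
w=snap('wrist'); p,R=tool()
Rc=cv2.Rodrigues(np.array(w['rvec'],float))[0]; c=-Rc.T@np.array(w['tvec']).ravel()
print('cam in tool',R.T@(c-p),'axes',(R.T@Rc.T).round(2).tolist(),w['K'][0][0], yawdeg())
print(delta([.492,-.113,.247]))
E
```

```text
cam in tool [ 0.07569125 -0.00016445 -0.1370474 ] axes [[0.0, -0.96, -0.28], [1.0, 0.0, 0.0], [-0.0, -0.28, 0.96]] 336.8858830586424 26.231494917362927
[ 3.91375768e-01 -3.05981087e-01  3.39751433e-04]
```

{"name": "send_rows", "arguments": {"steps": [{"slide": [0,0,0],"yaw": 7.1},{"slide": [0,0,0],"yaw": 7.1},{"slide": [0.025,-0.033,0],"yaw": 0},{"slide": [0.025,-0.033,0],"yaw": 0},{"slide": [0.025,-0.033,0],"yaw": 0},{"slide": [0.025,-0.033,0],"yaw": 0},{"slide": [0.025,-0.033,0],"yaw": 0},{"slide": [0.025,-0.033,0],"yaw": 0},{"slide": [0.025,-0.033,0],"yaw": 0},{"slide": [0.025,-0.033,0],"yaw": 0},{"slide": [0.025,-0.033,0],"yaw": 0},{"slide": [0.025,-0.033,0],"yaw": 0}], "grip": 1, "squeeze": 15}}

```text
clock: 1.2
tool_pos: [0.4523, -0.1838, 0.2477]
tool_rot: [0.0, 0.995, 0.105, 0.0]
ft_force: [0.9, -0.5, 1.1]
finger_gap: 0.0868
```

```bash
python3 - <<'E'
from h import *
p,R=tool(); print(p.round(3),yawdeg())
w=snap('wrist','w1.png')
for n,P in [('eye',(.492,-.113,.05)),('lens',(.565,-.268,.029)),('cam',(.456,-.236,.045)),('case',(.615,-.146,.027)),('vial',(.533,-.201,.04))]: print(n,proj(w,P).round())
E
```

```text
[ 0.452 -0.184  0.248] 12.02146984484989
eye [[190. 113.]]
lens [[358.  72.]]
cam [[303. 173.]]
case [[249. -11.]]
vial [[287.  90.]]
```

View pics/w1.png

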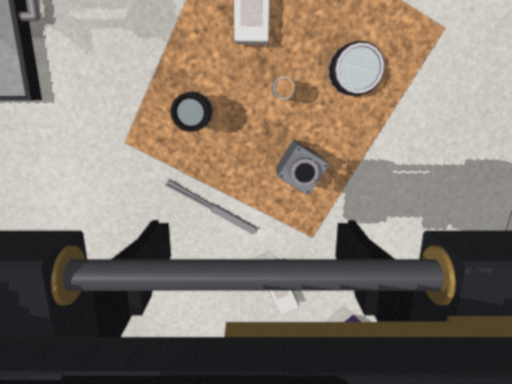

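```bash
python3 - <<'E'
from h import *
w=snap('wrist'); im=w['pixels']
hsv=cv2.cvtColor(im,cv2.COLOR_RGB2HSV)
m=((hsv[...,2]<60)).astype(np.uint8); m[225:]=0; m[:,:60]=0
n,l,st,c=cv2.connectedComponentsWithStats(m)
for i in range(1,n):
    if st[i][4]>150:
        cs=cv2.findContours((l==i).astype(np.uint8),0,2)[0]; (x,y),r=cv2.minEnclosingCircle(cs[0]); print(st[i].tolist(),(x,y),r)
for z in (.045,.055): print(ray(w,(191,111),z).round(4))
E
```

```text
[338, 51, 26, 51, 241] (360.5, 76.0) 25.124788284301758
[181, 98, 40, 38, 574] (200.42453002929688, 116.63207244873047) 19.909669876098633
[303, 170, 19, 18, 259] (312.0882263183594, 178.5) 9.102087020874023
[ 0.497  -0.1031  0.045 ]
[ 0.498  -0.1047  0.055 ]
```

```bash
python3 - <<'E'
from h import *
p,R=tool(); print(p.round(3))
w=snap('wrist'); im=w['pixels']; p,R=tool(); print(p.round(3))
g=cv2.cvtColor(im,cv2.COLOR_RGB2GRAY)[85:145,170:240]
c=cv2.HoughCircles(cv2.resize(g,None,fx=4,fy=4,interpolation=cv2.INTER_CUBIC),cv2.HOUGH_GRADIENT,1,300,param1=100,param2=20,minRadius=30,maxRadius=100)[0]
uv=c[0][:2]/4+[170,85]; print(uv,c[0][2]/4)
for z in (.045,.055):
  P=ray(w,uv,z); print(P, delta([P[0],P[1],.041+.003+.006]))
E
```

```text
[ 0.455 -0.179  0.248]
[ 0.453 -0.183  0.248]
[196.125 115.375] 13.175
[ 0.49248289 -0.11263056  0.045     ] [ 0.05327005 -0.05982456  0.19771703]
[ 0.49353331 -0.11409422  0.055     ] [ 0.0539819  -0.05816958  0.19771714]
```

{"name": "send_rows", "arguments": {"steps": [{"slide": [0.018,-0.02,0.02],"yaw": 0},{"slide": [0.018,-0.02,0.02],"yaw": 0},{"slide": [0.018,-0.02,0.02],"yaw": 0},{"slide": [0,0,0.02],"yaw": 0},{"slide": [0,0,0],"yaw": 0},{"slide": [0,0,0],"yaw": 0},{"slide": [0,0,0],"yaw": 0},{"slide": [0,0,0],"yaw": 0}]}}

```text
clock: 2.02
tool_pos: [0.4926, -0.1173, 0.169]
tool_rot: [0.001, 0.995, 0.104, 0.001]
ft_force: [0.1, -0.6, -1.3]
finger_gap: 0.0871
```

```bash
cat >> h.py <<'E'
def look(fn,z,tcpz,rmin,rmax,win=60,obj=None,par2=20):
    p,R=tool(); w=snap('wrist',fn)
    uv0=proj(w,obj if obj is not None else [p[0],p[1],z])[0]; x0,y0=(uv0-win).astype(int).clip(0)
    g=cv2.cvtColor(w['pixels'],cv2.COLOR_RGB2GRAY)[y0:y0+2*win,x0:x0+2*win]
    c=cv2.HoughCircles(cv2.resize(g,None,fx=4,fy=4,interpolation=cv2.INTER_CUBIC),cv2.HOUGH_GRADIENT,1,300,param1=100,param2=par2,minRadius=rmin*4,maxRadius=rmax*4)
    print('tcp',p.round(4),'yaw',yawdeg().round(2),'guess uv',uv0.round())
    if c is None: print('none'); return
    uv=c[0][0][:2]/4+[x0,y0]; P=ray(w,uv,z); print('uv',uv,'r',c[0][0][2]/4,'P',P.round(4),'delta',delta([P[0],P[1],tcpz]).round(4))
E
python3 - <<'E'
from h import *
look('w2.png',.055,.050,10,35)
E
```

```text
tcp [ 0.4926 -0.1173  0.169 ] yaw 11.93 guess uv [253. 191.]
uv [247.625 188.125] r 15.925 P [ 0.4941 -0.1131  0.055 ] delta [ 0.002  -0.0038  0.1189]
```

View pics/w2.png

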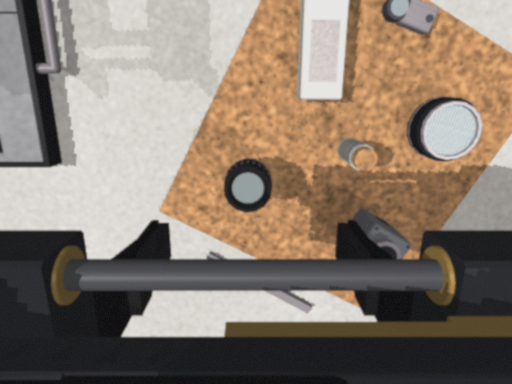

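{"name": "send_rows", "arguments": {"steps": [{"slide": [0.002,-0.004,0.025],"yaw": 0},{"slide": [0,0,0.03],"yaw": 0},{"slide": [0,0,0.03],"yaw": 0},{"slide": [0,0,0.02],"yaw": 0},{"slide": [0,0,0.014],"yaw": 0},{"slide": [0,0,0],"yaw": 0},{"slide": [0,0,0],"yaw": 0}]}}

```text
clock: 2.65
tool_pos: [0.4935, -0.112, 0.0491]
tool_rot: [0.0, 0.995, 0.104, -0.0]
ft_force: [-0.3, -0.4, -0.0]
finger_gap: 0.0872
```

{"name": "send_rows", "arguments": {"steps": [{"slide": [0,0,0],"yaw": 0},{"slide": [0,0,0],"yaw": 0},{"slide": [0,0,0],"yaw": 0},{"slide": [0,0,0],"yaw": 0},{"slide": [0,0,0],"yaw": 0},{"slide": [0,0,0],"yaw": 0}], "grip": 0, "squeeze": 15}}

```text
clock: 3.15
tool_pos: [0.4935, -0.1116, 0.0488]
tool_rot: [0.0, 0.994, 0.105, 0.0]
ft_force: [-0.5, 0.0, -0.2]
finger_gap: 0.0547
```

{"name": "send_rows", "arguments": {"steps": [{"slide": [0,0,0],"yaw": 0},{"slide": [0,0,0],"yaw": 0},{"slide": [0,0,0],"yaw": 0},{"slide": [0,0,0],"yaw": 0},{"slide": [0,0,0],"yaw": 0},{"slide": [0,0,-0.005],"yaw": 0},{"slide": [0,0,-0.015],"yaw": 0},{"slide": [0,0,-0.025],"yaw": 0},{"slide": [0,0,-0.03],"yaw": 0},{"slide": [0,0,-0.025],"yaw": 0},{"slide": [0,0,-0.01],"yaw": 0}]}}

```text
clock: 4.07
tool_pos: [0.4949, -0.1115, 0.1623]
tool_rot: [0.001, 0.994, 0.105, 0.002]
ft_force: [0.3, -0.4, -1.0]
finger_gap: 0.0379
```

```bash
python3 - <<'E'
from h import *
a=snap('top')
for n,uv in dict(eye=(150.8,126.7),lens=(190.8,119.5),case=(197.7,159.0),cam=(157.6,166.3)).items(): P=ray(a,uv,.016); print(n,P.round(4),delta([P[0],P[1],.16]).round(3))
E
```

```text
eye [0.6071 0.2756 0.016 ] [ 0.19  -0.355  0.003]
lens [0.6314 0.1599 0.016 ] [ 0.19  -0.237  0.003]
case [0.516  0.1361 0.016 ] [ 0.072 -0.238  0.002]
cam [0.4918 0.2514 0.016 ] [ 0.072 -0.356  0.002]
```

{"name": "send_rows", "arguments": {"steps": [{"slide": [0.01,-0.018,0],"yaw": 0},{"slide": [0.018,-0.034,0],"yaw": 0},{"slide": [0.02,-0.036,0],"yaw": 0},{"slide": [0.02,-0.036,0],"yaw": 0},{"slide": [0.02,-0.036,0],"yaw": 0},{"slide": [0.02,-0.036,0],"yaw": 0},{"slide": [0.02,-0.036,0],"yaw": 0},{"slide": [0.02,-0.036,0],"yaw": 0},{"slide": [0.018,-0.036,0],"yaw": 0},{"slide": [0.014,-0.03,0],"yaw": 0},{"slide": [0.008,-0.018,0],"yaw": 0},{"slide": [0.002,-0.003,0],"yaw": 0}]}}

```text
clock: 5.12
tool_pos: [0.6034, 0.2805, 0.1564]
tool_rot: [-0.001, 0.994, 0.108, -0.001]
ft_force: [-0.2, 0.9, -1.3]
finger_gap: 0.0376
```

{"name": "send_rows", "arguments": {"steps": [{"slide": [0,0,0],"yaw": 0},{"slide": [0,0,0],"yaw": 0},{"slide": [0,0,0],"yaw": 0}]}}

```text
clock: 5.37
tool_pos: [0.6055, 0.2732, 0.1579]
tool_rot: [0.001, 0.995, 0.104, -0.0]
ft_force: [1.0, 0.4, -0.9]
finger_gap: 0.0375
```

```bash
python3 - <<'E'
from h import *
p,R=tool(); print(p,yawdeg())
w=snap('wrist','w3.png')
for n,P in dict(eye=(.6071,.2756,.02),lens=(.6314,.1599,.02),case=(.516,.1361,.02),cam=(.4918,.2514,.02)).items(): print(n,proj(w,P).round())
E
```

```text
[0.60547703 0.27315857 0.15786461] 11.913711299175773
eye [[250. 180.]]
lens [[390. 180.]]
case [[375. 301.]]
cam [[250. 301.]]
```

View pics/w3.png

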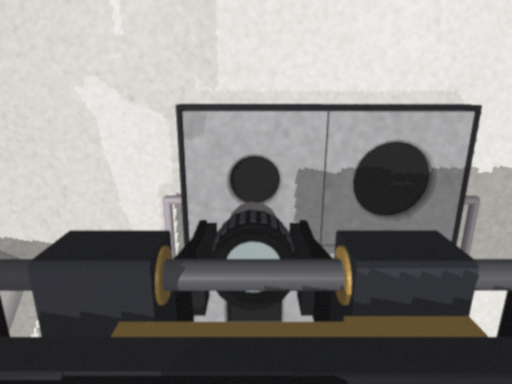

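```bash
python3 - <<'E'
from h import *
look(None,.02,.059,20,32,win=50,obj=[.607,.2756,.02])
look(None,.02,.059,30,45,win=60,obj=[.631,.16,.02])
E
```

```text
tcp [0.6056 0.2732 0.1582] yaw 11.91 guess uv [250. 180.]
uv [254.375 182.125] r 25.875 P [0.6062 0.2717 0.02  ] delta [0.0002 0.0017 0.0995]
tcp [0.6056 0.2734 0.1585] yaw 11.92 guess uv [390. 181.]
uv [396.125 185.625] r 43.45 P [0.6281 0.1533 0.02  ] delta [-0.0029  0.1224  0.0997]
```

{"name": "send_rows", "arguments": {"steps": [{"slide": [0.001,0.001,0.02],"yaw": 0},{"slide": [0,0,0.025],"yaw": 0},{"slide": [0,0,0.025],"yaw": 0},{"slide": [0,0,0.015],"yaw": 0},{"slide": [0,0,0.008],"yaw": 0},{"slide": [0,0,0.003],"yaw": 0},{"slide": [0,0,0],"yaw": 0},{"slide": [0,0,0],"yaw": 0},{"slide": [0,0,0],"yaw": 0}]}}

```text
clock: 6.27
tool_pos: [0.6072, 0.2749, 0.0641]
tool_rot: [-0.0, 0.994, 0.105, 0.001]
ft_force: [-0.4, 0.8, -1.2]
finger_gap: 0.0373
```

{"name": "send_rows", "arguments": {"steps": [{"slide": [0,0,0.001],"yaw": 0},{"slide": [0,0,0.001],"yaw": 0},{"slide": [0,0,0.001],"yaw": 0},{"slide": [0,0,0],"yaw": 0},{"slide": [0,0,0],"yaw": 0}]}}

```text
clock: 6.68
tool_pos: [0.6064, 0.2745, 0.0595]
tool_rot: [0.0, 0.994, 0.105, -0.0]
ft_force: [-0.8, 0.6, -0.8]
finger_gap: 0.0375
```

{"name": "send_rows", "arguments": {"steps": [{"slide": [0,0,0.001],"yaw": 0},{"slide": [0,0,0.0005],"yaw": 0},{"slide": [0,0,0],"yaw": 0},{"slide": [0,0,0],"yaw": 0}]}}

```text
clock: 7.02
tool_pos: [0.6064, 0.2745, 0.058]
tool_rot: [0.0, 0.994, 0.105, -0.0]
ft_force: [-0.4, -0.1, -0.5]
finger_gap: 0.0371
```

{"name": "send_rows", "arguments": {"steps": [{"slide": [0,0,0.001],"yaw": 0},{"slide": [0,0,0],"yaw": 0},{"slide": [0,0,0],"yaw": 0}]}}

```text
clock: 7.27
tool_pos: [0.6066, 0.2746, 0.0576]
tool_rot: [0.0, 0.994, 0.105, 0.0]
ft_force: [-1.9, -1.4, 5.6]
finger_gap: 0.0377
```

{"name": "send_rows", "arguments": {"steps": [{"slide": [0,0,0],"yaw": 0},{"slide": [0,0,0],"yaw": 0},{"slide": [0,0,0],"yaw": 0},{"slide": [0,0,0],"yaw": 0},{"slide": [0,0,0],"yaw": 0},{"slide": [0,0,0],"yaw": 0},{"slide": [0,0,-0.01],"yaw": 0},{"slide": [0,0,-0.025],"yaw": 0},{"slide": [0,0,-0.035],"yaw": 0},{"slide": [0,0,-0.04],"yaw": 0}], "grip": 1}}

```text
clock: 8.1
tool_pos: [0.6055, 0.274, 0.1674]
tool_rot: [0.0, 0.994, 0.105, -0.001]
ft_force: [1.5, 0.9, 0.7]
finger_gap: 0.0857
```

```bash
python3 - <<'E'
from h import *
p,R=tool(); print(p,yawdeg())
w=snap('wrist','w4.png')
print(delta([.565,-.268,.2]), proj(w,[.6065,.2745,.066]))
E
```

```text
[0.60548434 0.27402523 0.16744678] 12.047354221305065
[-0.15603443  0.52322194 -0.02490033] [[252.4175227 193.8083652]]
```

View pics/w4.png

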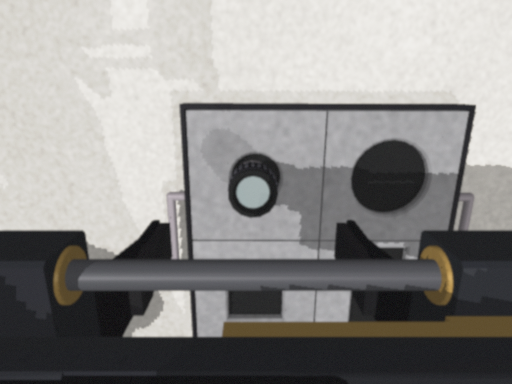

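{"name": "send_rows", "arguments": {"steps": [{"slide": [-0.006,0.02,0],"yaw": 0},{"slide": [-0.0115,0.039,-0.005],"yaw": 0},{"slide": [-0.0115,0.039,-0.005],"yaw": 0},{"slide": [-0.0115,0.039,-0.005],"yaw": 0},{"slide": [-0.0115,0.039,-0.005],"yaw": 0},{"slide": [-0.0115,0.039,0],"yaw": 0},{"slide": [-0.0115,0.039,0],"yaw": 0},{"slide": [-0.0115,0.039,0],"yaw": 0},{"slide": [-0.0115,0.039,0],"yaw": 0},{"slide": [-0.0115,0.039,0],"yaw": 0},{"slide": [-0.0115,0.039,0],"yaw": 0},{"slide": [-0.0115,0.039,0],"yaw": 0}]}}

```text
clock: 9.15
tool_pos: [0.5701, -0.1942, 0.1881]
tool_rot: [0.0, 0.994, 0.105, 0.001]
ft_force: [1.4, -0.7, -0.5]
finger_gap: 0.087
```

{"name": "send_rows", "arguments": {"steps": [{"slide": [-0.0115,0.039,0],"yaw": 0},{"slide": [-0.01,0.033,0],"yaw": 0},{"slide": [-0.003,0.01,0],"yaw": 0},{"slide": [0,0,0],"yaw": 7},{"slide": [0,0,0],"yaw": 7},{"slide": [0,0,0],"yaw": 7},{"slide": [0,0,0],"yaw": 7},{"slide": [0,0,0],"yaw": 7},{"slide": [0,0,0],"yaw": 0},{"slide": [0,0,0],"yaw": 0},{"slide": [0,0,0],"yaw": 0}]}}

```text
clock: 10.07
tool_pos: [0.5637, -0.2772, 0.1874]
tool_rot: [-0.0, 0.98, -0.197, 0.0]
ft_force: [0.1, 0.7, -0.8]
finger_gap: 0.0869
```

```bash
python3 - <<'E'
from h import *
look('w5.png',.029,.038,20,40)
print(np.round(env.sense()['q'],2)); w=snap('wrist')
for n,P in dict(lens=(.565,-.268,.029),vial=(.533,-.201,.05),cam=(.456,-.236,.045)).items(): print(n,proj(w,P).round())
E
```

```text
tcp [ 0.5637 -0.2772  0.1874] yaw -22.76 guess uv [253. 177.]
uv [243.625 174.125] r 24.875 P [ 0.5691 -0.2703  0.029 ] delta [ 0.0022 -0.0085  0.1493]
[ 0.61  0.39 -0.29  1.52  0.12  1.25 -1.66]
lens [[243. 179.]]
vial [[187. 245.]]
cam [[256. 298.]]
```

View pics/w5.png

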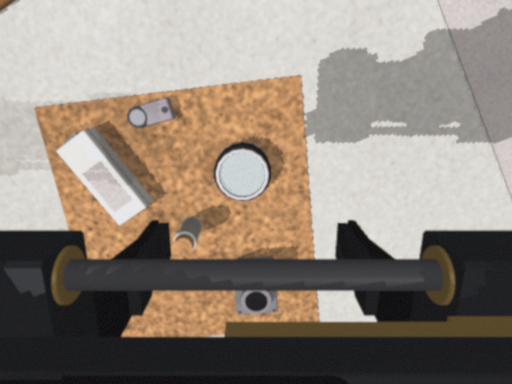

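{"name": "send_rows", "arguments": {"steps": [{"slide": [0.001,-0.005,0.02],"yaw": 0},{"slide": [0.001,-0.0035,0.035],"yaw": 0},{"slide": [0,0,0.035],"yaw": 0},{"slide": [0,0,0.03],"yaw": 0},{"slide": [0,0,0.018],"yaw": 0},{"slide": [0,0,0.01],"yaw": 0},{"slide": [0,0,0],"yaw": 0},{"slide": [0,0,0],"yaw": 0},{"slide": [0,0,0],"yaw": 0}]}}

```text
clock: 10.92
tool_pos: [0.5698, -0.2709, 0.0408]
tool_rot: [0.0, 0.98, -0.199, 0.001]
ft_force: [0.2, 0.1, 1.0]
finger_gap: 0.0872
```

{"name": "send_rows", "arguments": {"steps": [{"slide": [0,0,0],"yaw": 0},{"slide": [0,0,0],"yaw": 0},{"slide": [0,0,0],"yaw": 0},{"slide": [0,0,0],"yaw": 0},{"slide": [0,0,0],"yaw": 0},{"slide": [0,0,0],"yaw": 0},{"slide": [0,0,0],"yaw": 0},{"slide": [0,0,0],"yaw": 0}], "grip": 0, "squeeze": 15}}

```text
clock: 11.58
tool_pos: [0.5688, -0.2704, 0.0392]
tool_rot: [-0.0, 0.98, -0.199, 0.0]
ft_force: [-0.4, 0.7, 2.5]
finger_gap: 0.0532
```

{"name": "send_rows", "arguments": {"steps": [{"slide": [0,0,-0.005],"yaw": 0},{"slide": [0,0,-0.015],"yaw": 0},{"slide": [0,0,-0.03],"yaw": 0},{"slide": [0,0,-0.035],"yaw": 0},{"slide": [-0.004,-0.016,-0.03],"yaw": 0},{"slide": [-0.01,-0.037,-0.01],"yaw": 0},{"slide": [-0.01,-0.038,0],"yaw": 0},{"slide": [-0.01,-0.038,0],"yaw": 0},{"slide": [-0.01,-0.038,0],"yaw": 0},{"slide": [-0.01,-0.038,0],"yaw": 0},{"slide": [-0.01,-0.038,0],"yaw": 0},{"slide": [-0.01,-0.038,0],"yaw": 0}]}}

```text
clock: 12.58
tool_pos: [0.6101, 0.0188, 0.1644]
tool_rot: [0.0, 0.98, -0.199, 0.0]
ft_force: [1.1, 0.8, -1.8]
finger_gap: 0.0533
```

{"name": "send_rows", "arguments": {"steps": [{"slide": [-0.01,-0.038,0],"yaw": 0},{"slide": [-0.01,-0.038,0],"yaw": 0},{"slide": [-0.008,-0.035,0],"yaw": 0},{"slide": [-0.006,-0.022,0],"yaw": 0},{"slide": [0,-0.004,0],"yaw": 0},{"slide": [0,0,0],"yaw": 0},{"slide": [0,0,0],"yaw": 0},{"slide": [0,0,0],"yaw": 0}]}}

```text
clock: 13.25
tool_pos: [0.6326, 0.1542, 0.164]
tool_rot: [0.001, 0.98, -0.2, 0.0]
ft_force: [0.0, -0.0, -1.5]
finger_gap: 0.0534
```

```bash
python3 - <<'E'
from h import *
look('w6.png',.02,.0482,30,48,win=70,obj=[.631,.157,.02])
E
```

```text
tcp [0.6326 0.1542 0.164 ] yaw -23.12 guess uv [251. 184.]
uv [250.875 183.375] r 38.475 P [0.631  0.1566 0.02  ] delta [-0.0025 -0.0017  0.1159]
```

View pics/w6.png

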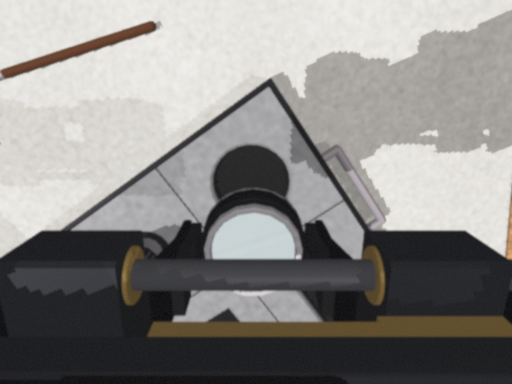

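{"name": "send_rows", "arguments": {"steps": [{"slide": [-0.002,-0.002,0.02],"yaw": 0},{"slide": [0,0,0.03],"yaw": 0},{"slide": [0,0,0.03],"yaw": 0},{"slide": [0,0,0.018],"yaw": 0},{"slide": [0,0,0.01],"yaw": 0},{"slide": [0,0,0.004],"yaw": 0},{"slide": [0,0,0.001],"yaw": 0},{"slide": [0,0,0],"yaw": 0},{"slide": [0,0,0],"yaw": 0},{"slide": [0,0,0],"yaw": 0}]}}

```text
clock: 14.13
tool_pos: [0.6321, 0.1593, 0.0525]
tool_rot: [-0.0, 0.98, -0.199, 0.001]
ft_force: [-0.3, 0.6, -0.9]
finger_gap: 0.0534
```

{"name": "send_rows", "arguments": {"steps": [{"slide": [0,0,0.001],"yaw": 0},{"slide": [0,0,0.001],"yaw": 0},{"slide": [0,0,0],"yaw": 0},{"slide": [0,0,0],"yaw": 0},{"slide": [0,0,0],"yaw": 0}]}}

```text
clock: 14.55
tool_pos: [0.6313, 0.1591, 0.049]
tool_rot: [0.0, 0.98, -0.199, 0.0]
ft_force: [0.3, -0.5, -1.0]
finger_gap: 0.0529
```

{"name": "send_rows", "arguments": {"steps": [{"slide": [0,0,0.001],"yaw": 0},{"slide": [0,0,0.0005],"yaw": 0},{"slide": [0,0,0],"yaw": 0},{"slide": [0,0,0],"yaw": 0}]}}

```text
clock: 14.88
tool_pos: [0.6315, 0.1592, 0.0482]
tool_rot: [-0.0, 0.98, -0.199, 0.0]
ft_force: [-2.8, -0.5, 4.9]
finger_gap: 0.0532
```

{"name": "send_rows", "arguments": {"steps": [{"slide": [0,0,0],"yaw": 0},{"slide": [0,0,0],"yaw": 0},{"slide": [0,0,0],"yaw": 0},{"slide": [0,0,0],"yaw": 0},{"slide": [0,0,0],"yaw": 0},{"slide": [0,0,-0.01],"yaw": 0},{"slide": [0,0,-0.025],"yaw": 0},{"slide": [0,0,-0.035],"yaw": 0},{"slide": [0,0,-0.04],"yaw": 0}], "grip": 1}}

```text
clock: 15.63
tool_pos: [0.6303, 0.1588, 0.1579]
tool_rot: [0.001, 0.98, -0.199, -0.001]
ft_force: [1.4, 0.5, -0.3]
finger_gap: 0.0868
```

```bash
python3 - <<'E'
from h import *
look(None,.035,.0482,20,48,win=70,obj=[.631,.158,.035])
print(delta([.456,-.236,.18]))
E
```

```text
tcp [0.6303 0.1588 0.1579] yaw -22.97 guess uv [253. 186.]
uv [252.125 185.125] r 27.45 P [0.6319 0.1586 0.035 ] delta [-0.0023  0.0032  0.1201]
[-0.00922899  0.43436369 -0.01441885]
```

{"name": "send_rows", "arguments": {"steps": [{"slide": [0,0.02,-0.01],"yaw": 0},{"slide": [-0.001,0.038,-0.01],"yaw": 0},{"slide": [-0.001,0.04,0],"yaw": 0},{"slide": [-0.001,0.04,0],"yaw": 0},{"slide": [-0.001,0.04,0],"yaw": 0},{"slide": [-0.001,0.04,0],"yaw": 0},{"slide": [-0.001,0.04,0],"yaw": 0},{"slide": [-0.001,0.04,0],"yaw": 0},{"slide": [-0.001,0.04,0],"yaw": 0},{"slide": [-0.001,0.04,0],"yaw": 0},{"slide": [0,0.037,0],"yaw": 0},{"slide": [0,0.019,0],"yaw": 0}]}}

```text
clock: 16.68
tool_pos: [0.4513, -0.2416, 0.1784]
tool_rot: [0.001, 0.979, -0.201, 0.0]
ft_force: [0.8, -0.8, -0.3]
finger_gap: 0.0869
```

{"name": "send_rows", "arguments": {"steps": [{"slide": [0,0,0],"yaw": 0},{"slide": [0,0,0],"yaw": 0},{"slide": [0,0,0],"yaw": 0}]}}

```text
clock: 16.93
tool_pos: [0.4543, -0.236, 0.178]
tool_rot: [-0.0, 0.98, -0.199, 0.0]
ft_force: [0.8, 0.1, -0.7]
finger_gap: 0.0868
```

```bash
python3 - <<'E'
from h import *
look('w7.png',.053,.042,5,30,win=45,obj=[.456,-.236,.053])
E
```

```text
tcp [ 0.4543 -0.236   0.178 ] yaw -22.85 guess uv [252. 185.]
uv [251.375 182.875] r 12.3 P [ 0.4578 -0.2361  0.053 ] delta [ 0.0032 -0.0009  0.1359]
```

View pics/w7.png

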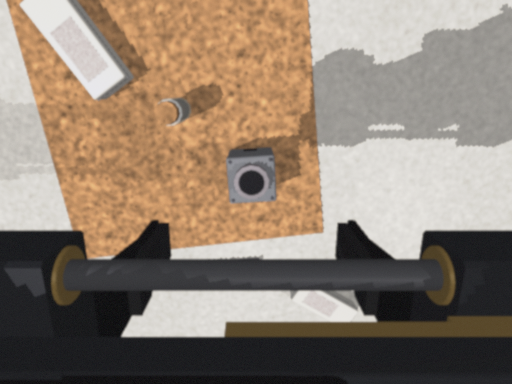

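{"name": "send_rows", "arguments": {"steps": [{"slide": [0.003,-0.001,0.016],"yaw": -4.5},{"slide": [0,0,0.035],"yaw": 0},{"slide": [0,0,0.035],"yaw": 0},{"slide": [0,0,0.025],"yaw": 0},{"slide": [0,0,0.015],"yaw": 0},{"slide": [0,0,0.008],"yaw": 0},{"slide": [0,0,0.002],"yaw": 0},{"slide": [0,0,0],"yaw": 0},{"slide": [0,0,0],"yaw": 0}]}}

```text
clock: 17.73
tool_pos: [0.4579, -0.2372, 0.0427]
tool_rot: [0.0, 0.987, -0.16, 0.001]
ft_force: [0.1, -0.3, 0.0]
finger_gap: 0.087
```

{"name": "send_rows", "arguments": {"steps": [{"slide": [0,0,0],"yaw": 0},{"slide": [0,0,0],"yaw": 0},{"slide": [0,0,0],"yaw": 0},{"slide": [0,0,0],"yaw": 0},{"slide": [0,0,0],"yaw": 0},{"slide": [0,0,0],"yaw": 0},{"slide": [0,0,0],"yaw": 0},{"slide": [0,0,0],"yaw": 0},{"slide": [0,0,0],"yaw": 0},{"slide": [0,0,0],"yaw": 0},{"slide": [0,0,0],"yaw": 0}], "grip": 0, "squeeze": 15}}

```text
clock: 18.65
tool_pos: [0.4569, -0.2372, 0.0416]
tool_rot: [-0.0, 0.987, -0.16, 0.0]
ft_force: [0.5, -0.1, 0.9]
finger_gap: 0.0401
```

{"name": "send_rows", "arguments": {"steps": [{"slide": [0,0,-0.005],"yaw": 0},{"slide": [0,0,-0.02],"yaw": 0},{"slide": [0,0,-0.035],"yaw": 0},{"slide": [0,0,-0.035],"yaw": 0},{"slide": [-0.005,-0.018,-0.025],"yaw": 0},{"slide": [-0.01,-0.039,0],"yaw": 0},{"slide": [-0.01,-0.039,0],"yaw": 0},{"slide": [-0.01,-0.039,0],"yaw": 0},{"slide": [-0.01,-0.039,0],"yaw": 0},{"slide": [-0.01,-0.039,0],"yaw": 0},{"slide": [-0.01,-0.039,0],"yaw": 0},{"slide": [-0.01,-0.039,0],"yaw": 0}]}}

```text
clock: 19.65
tool_pos: [0.4776, 0.0644, 0.1621]
tool_rot: [0.0, 0.987, -0.161, 0.0]
ft_force: [1.1, -0.1, -2.1]
finger_gap: 0.04
```

{"name": "send_rows", "arguments": {"steps": [{"slide": [-0.01,-0.039,0],"yaw": 0},{"slide": [-0.01,-0.039,0],"yaw": 0},{"slide": [-0.01,-0.039,0],"yaw": 0},{"slide": [-0.01,-0.039,0],"yaw": 0},{"slide": [-0.005,-0.024,0],"yaw": 0},{"slide": [0,0,0],"yaw": -6.1},{"slide": [0,0,0],"yaw": -6.1},{"slide": [0,0,0],"yaw": -6.1},{"slide": [0,0,0],"yaw": -6.1},{"slide": [0,0,0],"yaw": -6.1},{"slide": [0,0,0],"yaw": 0},{"slide": [0,0,0],"yaw": 0}]}}

```text
clock: 20.65
tool_pos: [0.4922, 0.2473, 0.1616]
tool_rot: [0.0, 0.995, 0.103, -0.0]
ft_force: [-1.1, 1.0, -1.3]
finger_gap: 0.04
```

{"name": "send_rows", "arguments": {"steps": [{"slide": [0,0,0],"yaw": 0},{"slide": [0,0,0],"yaw": 0}]}}

```text
clock: 20.82
tool_pos: [0.4922, 0.2475, 0.1616]
tool_rot: [0.0, 0.995, 0.103, 0.0]
ft_force: [0.3, -0.4, -1.7]
finger_gap: 0.0399
```

```bash
python3 - <<'E'
from h import *
p,R=tool(); w=snap('wrist','w8.png'); print(p,yawdeg())
print(proj(w,[.492,.248,.02]), delta([.492,.248,.0506]))
g=cv2.cvtColor(w['pixels'],cv2.COLOR_RGB2GRAY)
l=cv2.createLineSegmentDetector().detect(g[60:225])[0].reshape(-1,4)+[0,60,0,60]
for s in l:
    if np.hypot(s[2]-s[0],s[3]-s[1])>35:
        A,B=ray(w,s[:2],.02),ray(w,s[2:],.02); print(s.round(),A[:2].round(4),B[:2].round(4),np.degrees(np.arctan2(*(B-A)[1::-1])).round(1))
E
```

```text
[0.49224875 0.2474781  0.16160409] 11.919452892343115
[[252.05473693 181.57557183]] [-0.00014076 -0.00055701  0.11099924]
[482.  72. 466. 162.] [0.6166 0.0895] [0.5463 0.0748] -168.2
[182. 223. 178. 166.] [0.4415 0.3014] [0.4928 0.3123] 12.0
[181. 114. 187. 223.] [0.5354 0.3164] [0.4425 0.2967] -168.1
[450. 223. 469. 114.] [0.4906 0.068 ] [0.5839 0.0875] 11.8
[469. 112. 478.  60.] [0.5855 0.0878] [0.6241 0.0961] 12.0
[466. 162. 455. 224.] [0.5461 0.0746] [0.4915 0.0632] -168.2
[178.  61. 181. 112.] [0.5755 0.3248] [0.5372 0.3167] -168.1
[161.  67. 167. 153.] [0.5682 0.3367] [0.5015 0.3226] -168.1
[357. 223. 366. 121.] [0.4737 0.1487] [0.5615 0.1679] 12.3
[284. 150. 282. 194.] [0.5239 0.2272] [0.4862 0.2198] -168.9
[473. 153. 488.  68.] [0.5544 0.0722] [0.6204 0.0861] 11.9
[218. 150. 286. 150.] [0.5133 0.2814] [0.5246 0.2262] -78.4
[366. 121. 427. 121.] [0.5615 0.168 ] [0.5715 0.119 ] -78.5
[278.  66. 241.  62.] [0.5877 0.2471] [0.5846 0.2766] 96.1
[221. 193. 220. 149.] [0.4763 0.272 ] [0.5137 0.2803] 12.4
[322. 113. 182. 113.] [0.5599 0.2045] [0.5365 0.3155] 101.9
[467. 113. 327. 113
[... 300 characters left out ...]
57.] [0.6255 0.0838] [0.5521 0.0682] -168.0
[323. 108. 326.  61.] [0.564  0.2044] [0.5994 0.2116] 11.7
[320. 167. 323. 116.] [0.5165 0.1944] [0.5582 0.2031] 11.8
[329.  61. 327. 108.] [0.5999 0.2093] [0.5645 0.2018] -167.9
[164. 155. 156.  60.] [0.4988 0.3253] [0.572  0.3412] 12.2
[183. 110. 321. 110.] [0.5393 0.3149] [0.5622 0.2061] -78.1
[326. 114. 323. 168.] [0.5597 0.2007] [0.516  0.1915] -168.1
[156. 144. 152.  84.] [0.5069 0.3324] [0.5538 0.342 ] 11.6
[279. 194. 224. 194.] [0.4863 0.2226] [0.4764 0.2692] 102.0
[317. 223. 320. 172.] [0.4664 0.1837] [0.5123 0.1933] 11.8
[323. 173. 320. 223.] [0.5118 0.1905] [0.467  0.1811] -168.2
[482. 148. 498.  62.] [0.5599 0.0667] [0.6262 0.0806] 11.9
```

View pics/w8.png

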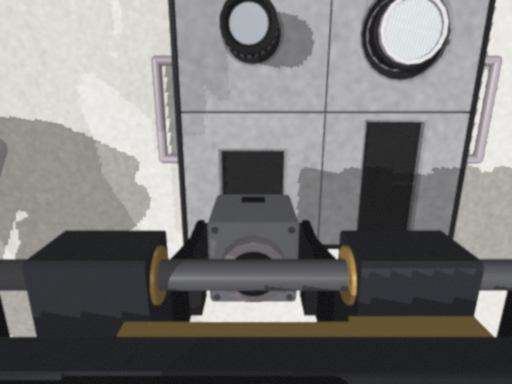

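{"name": "send_rows", "arguments": {"steps": [{"slide": [0,0,0.02],"yaw": 0},{"slide": [0,0,0.03],"yaw": 0},{"slide": [0,0,0.028],"yaw": 0},{"slide": [0,0,0.016],"yaw": 0},{"slide": [0,0,0.009],"yaw": 0},{"slide": [0,0,0.004],"yaw": 0},{"slide": [0,0,0.001],"yaw": 0},{"slide": [0,0,0],"yaw": 0},{"slide": [0,0,0],"yaw": 0},{"slide": [0,0,0],"yaw": 0},{"slide": [0,0,0],"yaw": 0}]}}

```text
clock: 21.78
tool_pos: [0.4927, 0.2477, 0.0543]
tool_rot: [-0.0, 0.995, 0.105, 0.001]
ft_force: [1.3, 0.0, -1.6]
finger_gap: 0.0398
```

{"name": "send_rows", "arguments": {"steps": [{"slide": [0,0,0.001],"yaw": 0},{"slide": [0,0,0.001],"yaw": 0},{"slide": [0,0,0],"yaw": 0},{"slide": [0,0,0],"yaw": 0},{"slide": [0,0,0],"yaw": 0}]}}

```text
clock: 22.2
tool_pos: [0.4922, 0.2476, 0.0515]
tool_rot: [0.0, 0.994, 0.105, -0.0]
ft_force: [-0.1, 0.1, -1.1]
finger_gap: 0.0399
```

{"name": "send_rows", "arguments": {"steps": [{"slide": [0,0,0.001],"yaw": 0},{"slide": [0,0,0.0005],"yaw": 0},{"slide": [0,0,0],"yaw": 0},{"slide": [0,0,0],"yaw": 0}]}}

```text
clock: 22.53
tool_pos: [0.4924, 0.2476, 0.0506]
tool_rot: [0.0, 0.994, 0.105, 0.0]
ft_force: [-2.4, -1.3, 6.0]
finger_gap: 0.0401
```

{"name": "send_rows", "arguments": {"steps": [{"slide": [0,0,0],"yaw": 0},{"slide": [0,0,0],"yaw": 0},{"slide": [0,0,0],"yaw": 0},{"slide": [0,0,0],"yaw": 0},{"slide": [0,0,0],"yaw": 0},{"slide": [0,0,0],"yaw": 0},{"slide": [0,0,-0.01],"yaw": 0},{"slide": [0,0,-0.025],"yaw": 0},{"slide": [0,0,-0.035],"yaw": 0},{"slide": [0,0,-0.04],"yaw": 0},{"slide": [0,0,-0.02],"yaw": 0}], "grip": 1}}

```text
clock: 23.45
tool_pos: [0.4931, 0.2487, 0.1852]
tool_rot: [-0.001, 0.994, 0.105, 0.002]
ft_force: [0.6, 1.0, 0.7]
finger_gap: 0.0866
```

```bash
python3 - <<'E'
from h import *
p,R=tool(); print(p,yawdeg(),delta([.61,-.146,.18]))
E
```

```text
[0.49312781 0.24871236 0.18520872] 12.0699904901967 [0.0317267  0.41043102 0.00488692]
```

{"name": "send_rows", "arguments": {"steps": [{"slide": [0.002,0.02,0],"yaw": 0},{"slide": [0.003,0.038,0],"yaw": 0},{"slide": [0.003,0.039,0],"yaw": 0},{"slide": [0.003,0.039,0],"yaw": 0},{"slide": [0.003,0.039,0],"yaw": 0},{"slide": [0.003,0.039,0],"yaw": 0},{"slide": [0.003,0.039,0],"yaw": 0},{"slide": [0.003,0.039,0],"yaw": 0},{"slide": [0.003,0.039,0],"yaw": 0},{"slide": [0.003,0.038,0],"yaw": 0},{"slide": [0.002,0.028,0],"yaw": 0},{"slide": [0.001,0.013,0],"yaw": 0}]}}

```text
clock: 24.45
tool_pos: [0.6091, -0.1521, 0.1805]
tool_rot: [0.001, 0.995, 0.102, 0.0]
ft_force: [-0.3, -0.0, -0.2]
finger_gap: 0.0867
```

{"name": "send_rows", "arguments": {"steps": [{"slide": [0,0,0],"yaw": 0},{"slide": [0,0,0],"yaw": 0},{"slide": [0,0,0],"yaw": 0}]}}

```text
clock: 24.7
tool_pos: [0.609, -0.1446, 0.1805]
tool_rot: [-0.0, 0.994, 0.106, 0.0]
ft_force: [0.5, 0.3, -0.6]
finger_gap: 0.0871
```

```bash
python3 - <<'E'
from h import *
p,R=tool(); w=snap('wrist','w9.png'); print(p,yawdeg())
hsv=cv2.cvtColor(w['pixels'],cv2.COLOR_RGB2HSV)
m=((hsv[...,1]<45)&(hsv[...,2]>150)).astype(np.uint8); m[225:]=0
n,l,st,c=cv2.connectedComponentsWithStats(m); u=proj(w,[.615,-.146,.027])[0]; print(u)
i=min((j for j in range(1,n) if 800<st[j][4]<12000),key=lambda j:np.hypot(*(c[j]-u))); print(st[i])
cs=max(cv2.findContours((l==i).astype(np.uint8),0,2)[0],key=cv2.contourArea); b=cv2.boxPoints(cv2.minAreaRect(cs))
W=np.array([ray(w,q,.027)[:2] for q in b]); print(b.round(),W.round(4))
e=W-np.roll(W,-1,0); L=np.hypot(*e.T); k=L.argmax(); print(L.round(4),np.degrees(np.arctan2(e[k][1],e[k][0]))%180); C=W.mean(0); print(C,delta([*C,.039]))
E
```

```text
[ 0.60903226 -0.14455667  0.18046618] 12.186797090940004
[255.93586305 171.95300365]
[ 239  123   40   97 3600]
[[237. 218.]
 [240. 122.]
 [278. 124.]
 [276. 219.]] [[ 0.5684 -0.1381]
 [ 0.6543 -0.1231]
 [ 0.6604 -0.1557]
 [ 0.5749 -0.1734]]
[0.0872 0.0332 0.0873 0.036 ] 11.717131536573449
[ 0.6145206  -0.14757877] [0.00463898 0.00430621 0.14149558]
```

View pics/w9.png

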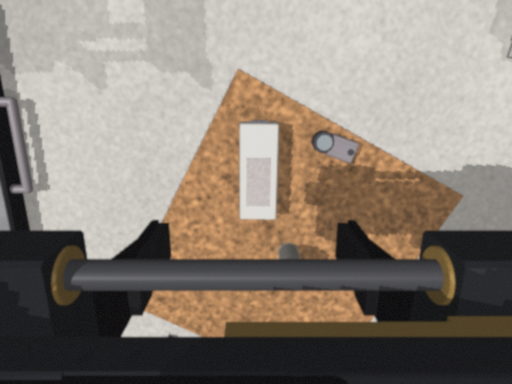

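{"name": "send_rows", "arguments": {"steps": [{"slide": [0.0045,0.0045,0],"yaw": 0},{"slide": [0,0,0],"yaw": 0},{"slide": [0,0,0.01],"yaw": 0},{"slide": [0,0,0.02],"yaw": 0},{"slide": [0,0,0.03],"yaw": 0},{"slide": [0,0,0.035],"yaw": 0},{"slide": [0,0,0.025],"yaw": 0},{"slide": [0,0,0.014],"yaw": 0},{"slide": [0,0,0.007],"yaw": 0},{"slide": [0,0,0],"yaw": 0},{"slide": [0,0,0],"yaw": 0}], "grip": 0.66}}

```text
clock: 25.67
tool_pos: [0.615, -0.1502, 0.0401]
tool_rot: [0.0, 0.994, 0.105, 0.001]
ft_force: [-0.6, 0.4, -0.3]
finger_gap: 0.0574
```

{"name": "send_rows", "arguments": {"steps": [{"slide": [0,0,0],"yaw": 0},{"slide": [0,0,0],"yaw": 0},{"slide": [0,0,0],"yaw": 0},{"slide": [0,0,0],"yaw": 0},{"slide": [0,0,0],"yaw": 0},{"slide": [0,0,0],"yaw": 0},{"slide": [0,0,0],"yaw": 0},{"slide": [0,0,0],"yaw": 0}], "grip": 0, "squeeze": 15}}

```text
clock: 26.33
tool_pos: [0.6146, -0.1503, 0.0396]
tool_rot: [0.0, 0.994, 0.105, 0.0]
ft_force: [-1.8, -0.1, 5.3]
finger_gap: 0.0337
```

{"name": "send_rows", "arguments": {"steps": [{"slide": [0,0,-0.005],"yaw": 0},{"slide": [0,0,-0.02],"yaw": 0},{"slide": [0,0,-0.035],"yaw": 0},{"slide": [0,0,-0.035],"yaw": 0},{"slide": [-0.002,-0.018,-0.025],"yaw": 0},{"slide": [-0.005,-0.038,0],"yaw": 0},{"slide": [-0.005,-0.039,0],"yaw": 0},{"slide": [-0.005,-0.039,0],"yaw": 0},{"slide": [-0.005,-0.039,0],"yaw": 0},{"slide": [-0.005,-0.039,0],"yaw": 0},{"slide": [-0.005,-0.038,0],"yaw": 0},{"slide": [-0.005,-0.034,0],"yaw": 0}]}}

```text
clock: 27.33
tool_pos: [0.5177, 0.122, 0.1593]
tool_rot: [0.0, 0.994, 0.105, 0.0]
ft_force: [0.9, 0.4, -0.5]
finger_gap: 0.0335
```

{"name": "send_rows", "arguments": {"steps": [{"slide": [0,-0.015,0],"yaw": 0},{"slide": [0,0,0],"yaw": 0},{"slide": [0,0,0],"yaw": 0},{"slide": [0,0,0],"yaw": 0},{"slide": [0,0,0],"yaw": 0}]}}

```text
clock: 27.75
tool_pos: [0.5162, 0.1329, 0.1589]
tool_rot: [0.0, 0.995, 0.104, -0.0]
ft_force: [1.0, 0.9, -0.5]
finger_gap: 0.0336
```

```bash
python3 - <<'E'
from h import *
p,R=tool(); w=snap('wrist','w10.png'); print(p,yawdeg(),delta([.516,.1346,.0486]))
g=cv2.cvtColor(w['pixels'],cv2.COLOR_RGB2GRAY); l=cv2.createLineSegmentDetector().detect(g[90:225,180:340])[0].reshape(-1,4)+[180,90,180,90]
for s in l:
    if np.hypot(s[2]-s[0],s[3]-s[1])>25: print(s.round(),ray(w,s[:2],.02)[:2].round(4),ray(w,s[2:],.02)[:2].round(4))
E
```

```text
[0.51622935 0.13293076 0.15889955] 11.903274625352733 [ 0.00011267 -0.00162135  0.11030645]
[333.  91. 324. 223.] [0.6027 0.0866] [0.4926 0.0635]
[319. 223. 327.  91.] [0.4916 0.0682] [0.6017 0.0913]
[282. 122. 281. 156.] [0.5707 0.1202] [0.5436 0.1145]
[222. 121. 283. 121.] [0.5614 0.168 ] [0.5712 0.1195]
[224. 156. 223. 121.] [0.5337 0.1612] [0.5618 0.1671]
[279. 154. 226. 154.] [0.5445 0.1163] [0.5355 0.16  ]
[322. 113. 183. 113.] [0.5838 0.0905] [0.5609 0.1995]
[286. 162. 216. 162.] [0.5391 0.1097] [0.5269 0.1669]
[286. 196. 287. 166.] [0.5105 0.1022] [0.5364 0.1076]
[183. 110. 323. 110.] [0.5633 0.1998] [0.5866 0.0902]
[181. 114. 188. 223.] [0.5597 0.2007] [0.4678 0.1812]
[184. 223. 180. 141.] [0.4672 0.1841] [0.5385 0.1986]
[216. 166. 217. 201.] [0.524  0.1658] [0.4937 0.1596]
[289. 192. 288. 219.] [0.5144 0.1005] [0.4896 0.0954]
[231. 222. 274. 222.] [0.4763 0.1443] [0.4843 0.1067]
```

View pics/w10.png

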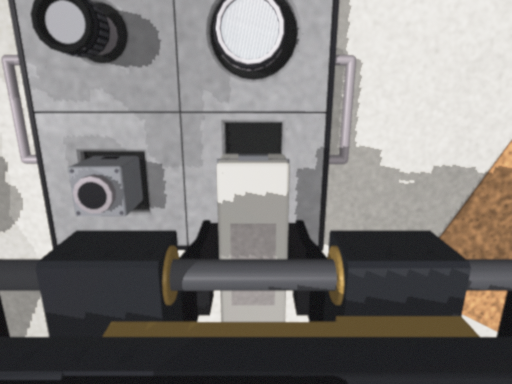

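{"name": "send_rows", "arguments": {"steps": [{"slide": [0,0,0.02],"yaw": 0},{"slide": [0,0,0.03],"yaw": 0},{"slide": [0,0,0.026],"yaw": 0},{"slide": [0,0,0.016],"yaw": 0},{"slide": [0,0,0.009],"yaw": 0},{"slide": [0,0,0.004],"yaw": 0},{"slide": [0,0,0.001],"yaw": 0},{"slide": [0,0,0],"yaw": 0},{"slide": [0,0,0],"yaw": 0},{"slide": [0,0,0],"yaw": 0},{"slide": [0,0,0],"yaw": 0}]}}

```text
clock: 28.72
tool_pos: [0.5163, 0.1345, 0.0538]
tool_rot: [0.0, 0.994, 0.105, 0.001]
ft_force: [0.0, -0.2, -0.5]
finger_gap: 0.0341
```

{"name": "send_rows", "arguments": {"steps": [{"slide": [0,0,0.001],"yaw": 0},{"slide": [0,0,0.001],"yaw": 0},{"slide": [0,0,0],"yaw": 0},{"slide": [0,0,0],"yaw": 0},{"slide": [0,0,0],"yaw": 0}]}}

```text
clock: 29.13
tool_pos: [0.5158, 0.1345, 0.051]
tool_rot: [0.0, 0.994, 0.105, -0.0]
ft_force: [-0.5, -0.5, -0.6]
finger_gap: 0.0338
```

{"name": "send_rows", "arguments": {"steps": [{"slide": [0,0,0.001],"yaw": 0},{"slide": [0,0,0.0005],"yaw": 0},{"slide": [0,0,0],"yaw": 0},{"slide": [0,0,0],"yaw": 0}]}}

```text
clock: 29.47
tool_pos: [0.5158, 0.1344, 0.0495]
tool_rot: [0.0, 0.994, 0.105, -0.0]
ft_force: [0.9, 0.0, -0.5]
finger_gap: 0.034
```

{"name": "send_rows", "arguments": {"steps": [{"slide": [0,0,0.0005],"yaw": 0},{"slide": [0,0,0],"yaw": 0},{"slide": [0,0,0],"yaw": 0}]}}

```text
clock: 29.72
tool_pos: [0.5159, 0.1345, 0.049]
tool_rot: [0.0, 0.994, 0.105, 0.0]
ft_force: [-0.6, -0.4, -0.2]
finger_gap: 0.0337
```

{"name": "send_rows", "arguments": {"steps": [{"slide": [0,0,0.0007],"yaw": 0},{"slide": [0,0,0],"yaw": 0},{"slide": [0,0,0],"yaw": 0}]}}

```text
clock: 29.97
tool_pos: [0.5159, 0.1345, 0.0486]
tool_rot: [0.0, 0.994, 0.105, 0.0]
ft_force: [-2.0, 0.1, 4.1]
finger_gap: 0.0344
```

Contact at the expected height, so I release and rise.

{"name": "send_rows", "arguments": {"steps": [{"slide": [0,0,0],"yaw": 0},{"slide": [0,0,0],"yaw": 0},{"slide": [0,0,0],"yaw": 0},{"slide": [0,0,0],"yaw": 0},{"slide": [0,0,0],"yaw": 0},{"slide": [0,0,0],"yaw": 0},{"slide": [0,0,-0.01],"yaw": 0},{"slide": [0,0,-0.025],"yaw": 0},{"slide": [0,0,-0.035],"yaw": 0},{"slide": [0,0,-0.04],"yaw": 0},{"slide": [0,0,-0.03],"yaw": 0},{"slide": [0,0,-0.02],"yaw": 0}], "grip": 1}}

```text
clock: 30.97
tool_pos: [0.5166, 0.1351, 0.2127]
tool_rot: [-0.0, 0.994, 0.105, 0.002]
ft_force: [1.0, -0.4, 0.5]
finger_gap: 0.0869
```

{"name": "send_rows", "arguments": {"steps": [{"slide": [-0.03,0,-0.02],"yaw": 0},{"slide": [-0.03,0,-0.02],"yaw": 0},{"slide": [-0.03,0,-0.02],"yaw": 0},{"slide": [0,0,0],"yaw": 0},{"slide": [0,0,0],"yaw": 0},{"slide": [0,0,0],"yaw": 0}]}}

```text
clock: 31.47
tool_pos: [0.428, 0.1157, 0.2687]
tool_rot: [0.0, 0.995, 0.105, 0.001]
ft_force: [0.0, -0.2, -0.1]
finger_gap: 0.0869
```

```bash
python3 - <<'E'
from h import *
w=snap('wrist')['pixels'][:230]; t=snap('scene')['pixels']
print(tool()[0])
a=cv2.resize(w,(640,288)); b=cv2.resize(t[140:384,100:420],(400,305)); 
o=np.zeros((595,640,3),np.uint8); o[:288]=a; o[290:595,:400]=b
cv2.imwrite('pics/fin.png',o[...,::-1])
E
```

```text
[0.42798553 0.11577535 0.26769284]
```

View pics/fin.png

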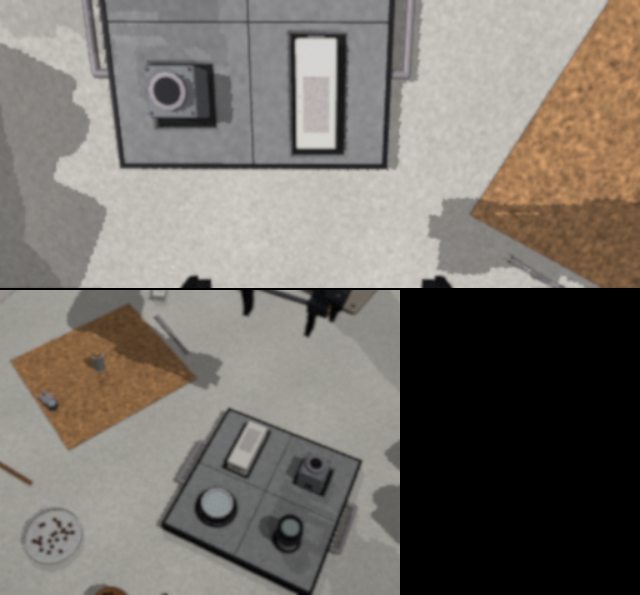

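The closing picture shows the slide case centred in its recess at (317,93) and the camera square in its own at (180,92). In the lower view the lens is at (216,505), the eyepiece at (289,530) and the vial still upright on the mat at (97,362).

```bash
python3 -c "
from plant import sign_off; print(sign_off())"
```

```text
the job is handed in; nothing more can be done
None
```

I packed the eyepiece, lens, camera and slide case, in that order, each into its own nest, and handed the job in at about 31.5 s of the 99 s allowed.

- **Setting down:** I lowered each one in steps of 1 mm or less until the wrist felt a light contact of about 4–6 N. The contact heights were within about 0.3 mm of what the recess floor should give, and only then did I open the fingers.
- **Final pictures:** All four stand upright inside their recesses, with the camera and slide case in line with theirs. The seed vial is still standing on the mat, and the small white case, the purple case and the small grey gadget on the mat were left alone.
- **Checks that disagreed:**
  - The overhead view put the nests about 3 mm off in y from the wrist view, so I used the wrist view.
  - Circle fits of the eyepiece and lens recesses varied by a few millimetres. The clearance is 7 mm a side, and no check failed.

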